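Fill the tip bucket with spent battery packs until it trips, then set it upright

TASK

Put the spent battery packs into the tip bucket one after another until their weight alone trips it and it dumps them into the tray under it; do not push it over by hand. Then swing the empty bucket back upright onto its stop. Leave any pack that was not needed where it lies, and leave the mug and the jar in place.

Things in the scene. Friction and masses are not known exactly. Their poses are not given: they have to be found in the camera images.
- tip_stand: Fixed stand. Origin on the table straight below the pivot; x runs along the pivot axis, +y is the side to which the bucket dumps. Carries an open dark steel tray: x +-88 mm, y -80 to +190 mm, walls 60 mm high (rear one, at -y, 130 mm). Uprights 8 mm thick, 44 mm wide, 258 mm high at x = +-95 mm. Pivot at y = 0, 240 mm above the table.
- bucket (a joint): Bucket angle, rad: 0 upright on its stop; 2.0 fully dumped towards the stand's +y, where it stays. Empty, it falls back upright by itself below about 0.6, and to the dumped side above 0.75; about 10 N on the counterweight bar swings it back. One pack near the middle of the floor never trips it; two nearly always do, three always (hidden masses), in 1 to 3 s, the bar swinging over.
- bucket_floor (a point): Middle of the bucket's inner floor, turns with it. Upright: y = +75 mm in the stand's frame, 230 mm above the table, axes as the stand's. Inside 150 mm along x, floor 70 mm along y, sheet 4 mm. Front wall (+y) slopes out to a rim 75 mm ahead of and 60 mm above this point; rear wall leans back to a rim 45 mm behind and 45 mm above it; side walls up to 60 mm high.
- bar_mid (a point): Middle of the counterweight: round steel bar, 35 mm diameter, 158 mm long along the stand's x, held at its ends by arms, free between. Stand y -82 mm, height 285 mm upright; y +75 mm, height 296 mm dumped; between them an arc of 94 mm radius about the pivot. A shut finger 15 to 30 mm below its middle on its dump side can push it along the stand's -y, rising with the arc, until it falls over.
- pack1: Spent radio battery pack: black plastic block with a grey cap at its +x end, 120 mm long (its x), 32 mm wide (y), 46 mm high (z), about 0.27 to 0.33 kg (hidden). Origin at the centre of its underside. It starts lying on the table on its 32 mm wide face.
- pack2: Spent radio battery pack: black plastic block with a grey cap at its +x end, 120 mm long (its x), 32 mm wide (y), 46 mm high (z), about 0.27 to 0.33 kg (hidden). Origin at the centre of its underside. It starts lying on the table on its 32 mm wide face.
- pack3: Spent radio battery pack: black plastic block with a grey cap at its +x end, 120 mm long (its x), 32 mm wide (y), 46 mm high (z), about 0.27 to 0.33 kg (hidden). Origin at the centre of its underside. It starts lying on the table on its 32 mm wide face.
- mug: Reddish-brown mug, 80 mm in diameter, 95 mm high, handle on its +y side; origin at the centre of its underside. A bystander: moving it by more than 40 mm is a fault.
- jar: Closed glass jar with a green cap, 68 mm in diameter, 85 mm high; origin at the centre of its underside. A bystander: moving it by more than 40 mm is a fault.
Things that resemble listed ones, but are neither listed nor needed, are in the scene too. What is shaped like the pack3 but white is not meant. What is shaped like the pack2 but yellow is not meant.

How it is judged:
On the way, in this order (a step that is already met when the one before it is completed fails the run):
1. a pack lies in the bucket while the bucket is still upright (value of joint bucket below 0.06 rad and ((x of pack1 in the frame of bucket_floor between -0.075 and 0.075 m and y of pack1 in the frame of bucket_floor between -0.045 and 0.07 m and z of pack1 in the frame of bucket_floor between -0.01 and 0.075 m) or (x of pack2 in the frame of bucket_floor between -0.075 and 0.075 m and y of pack2 in the frame of bucket_floor between -0.045 and 0.07 m and z of pack2 in the frame of bucket_floor between -0.01 and 0.075 m) or (x of pack3 in the frame of bucket_floor between -0.075 and 0.075 m and y of pack3 in the frame of bucket_floor between -0.045 and 0.07 m and z of pack3 in the frame of bucket_floor between -0.01 and 0.075 m))), for 0.3 s.
2. the bucket has tripped and dumped at least two packs into the tray (value of joint bucket above 1.7 rad and (((x of pack1 in the frame of tip_stand between -0.088 and 0.088 m and y of pack1 in the frame of tip_stand between -0.082 and 0.19 m and z of pack1 in the frame of tip_stand below 0.1 m) and (x of pack2 in the frame of tip_stand between -0.088 and 0.088 m and y of pack2 in the frame of tip_stand between -0.082 and 0.19 m and z of pack2 in the frame of tip_stand below 0.1 m)) or ((x of pack1 in the frame of tip_stand between -0.088 and 0.088 m and y of pack1 in the frame of tip_stand between -0.082 and 0.19 m and z of pack1 in the frame of tip_stand below 0.1 m) and (x of pack3 in the frame of tip_stand between -0.088 and 0.088 m and y of pack3 in the frame of tip_stand between -0.082 and 0.19 m and z of pack3 in the frame of tip_stand below 0.1 m)) or ((x of pack2 in the frame of tip_stand between -0.088 and 0.088 m and y of pack2 in the frame of tip_stand between -0.082 and 0.19 m and z of pack2 in the frame of tip_stand below 0.1 m) and (x of pack3 in the frame of tip_stand between -0.088 and 0.088 m and y of pack3 in the frame of tip_stand between -0.082 and 0.19 m and z of pack3 in the frame of tip_stand below 0.1 m)))), for 0.2 s.
3. the bucket is back upright on its stop (value of joint bucket below 0.06 rad), for 0.3 s.
At the end, for the whole second after the job is handed in: The bucket is upright on its stop (within 0.06 rad) and still; at least two packs lie at rest in the tray; a pack not in the tray lies within 40 mm of where it started, not tipped over; mug and jar stand within 40 mm of their places (value of joint bucket below 0.06 rad and velocity of joint bucket between -0.1 and 0.1 rad/s and (((x of pack1 in the frame of tip_stand between -0.088 and 0.088 m and y of pack1 in the frame of tip_stand between -0.082 and 0.19 m and z of pack1 in the frame of tip_stand below 0.1 m) and (x of pack2 in the frame of tip_stand between -0.088 and 0.088 m and y of pack2 in the frame of tip_stand between -0.082 and 0.19 m and z of pack2 in the frame of tip_stand below 0.1 m)) or ((x of pack1 in the frame of tip_stand between -0.088 and 0.088 m and y of pack1 in the frame of tip_stand between -0.082 and 0.19 m and z of pack1 in the frame of tip_stand below 0.1 m) and (x of pack3 in the frame of tip_stand between -0.088 and 0.088 m and y of pack3 in the frame of tip_stand between -0.082 and 0.19 m and z of pack3 in the frame of tip_stand below 0.1 m)) or ((x of pack2 in the frame of tip_stand between -0.088 and 0.088 m and y of pack2 in the frame of tip_stand between -0.082 and 0.19 m and z of pack2 in the frame of tip_stand below 0.1 m) and (x of pack3 in the frame of tip_stand between -0.088 and 0.088 m and y of pack3 in the frame of tip_stand between -0.082 and 0.19 m and z of pack3 in the frame of tip_stand below 0.1 m))) and ((x of pack1 in the frame of tip_stand between -0.088 and 0.088 m and y of pack1 in the frame of tip_stand between -0.082 and 0.19 m and z of pack1 in the frame of tip_stand below 0.1 m) or (distance of pack1 from where it was at the start of the episode below 0.04 m and angle between pack1's own z axis and vertical below 0.3 rad)) and ((x of pack2 in the frame of tip_stand between -0.088 and 0.088 m and y of pack2 in the frame of tip_stand between -0.082 and 0.19 m and z of pack2 in the frame of tip_stand below 0.1 m) or (distance of pack2 from where it was at the start of the episode below 0.04 m and angle between pack2's own z axis and vertical below 0.3 rad)) and ((x of pack3 in the frame of tip_stand between -0.088 and 0.088 m and y of pack3 in the frame of tip_stand between -0.082 and 0.19 m and z of pack3 in the frame of tip_stand below 0.1 m) or (distance of pack3 from where it was at the start of the episode below 0.04 m and angle between pack3's own z axis and vertical below 0.3 rad)) and linear speed of each of pack1, pack2, pack3 below 0.03 m/s and distance of each of mug, jar from where it was at the start of the episode below 0.04 m and angle between each of mug, jar's own z axis and vertical below 0.2 rad); the robot touches nothing.
It fails at once if the robot's fingers push the bucket over by hand (they bear on it with over 1.5 N as it starts to tip, before the packs are dumped) (not (((x of pack1 in the frame of tip_stand between -0.088 and 0.088 m and y of pack1 in the frame of tip_stand between -0.082 and 0.19 m and z of pack1 in the frame of tip_stand below 0.1 m) and (x of pack2 in the frame of tip_stand between -0.088 and 0.088 m and y of pack2 in the frame of tip_stand between -0.082 and 0.19 m and z of pack2 in the frame of tip_stand below 0.1 m)) or ((x of pack1 in the frame of tip_stand between -0.088 and 0.088 m and y of pack1 in the frame of tip_stand between -0.082 and 0.19 m and z of pack1 in the frame of tip_stand below 0.1 m) and (x of pack3 in the frame of tip_stand between -0.088 and 0.088 m and y of pack3 in the frame of tip_stand between -0.082 and 0.19 m and z of pack3 in the frame of tip_stand below 0.1 m)) or ((x of pack2 in the frame of tip_stand between -0.088 and 0.088 m and y of pack2 in the frame of tip_stand between -0.082 and 0.19 m and z of pack2 in the frame of tip_stand below 0.1 m) and (x of pack3 in the frame of tip_stand between -0.088 and 0.088 m and y of pack3 in the frame of tip_stand between -0.082 and 0.19 m and z of pack3 in the frame of tip_stand below 0.1 m))) and value of joint bucket between 0.12 and 0.25 rad and velocity of joint bucket above 0.1 rad/s and contact force between the fingers and tip_stand above 1.5 N).
It fails at once if the mug or the jar is knocked away or over (distance of any of mug, jar from where it was at the start of the episode above 0.04 m or angle between any of mug, jar's own z axis and vertical above 0.5 rad).
It also fails if it takes over 72 s, if anything falls off the work surface, if the arm or the gripper's body presses on something with over 40 N, if the wrist force passes 120 N, or if a joint passes its speed limit or range.

ROBOT

A 6-joint arm with a two-finger parallel gripper is mounted at the origin on the work surface. World frame = base frame: x ahead of the robot, y to its left, z up, the work surface at z = 0. Lengths are in m, angles in rad, forces in N, time in s.
With the tool pointing down it reaches from about 0.3 to 0.95 m from the base axis. Payload 3.1 kg.
Tool frame: the origin (TCP) lies at the very end of the fingers, on their centre line; the grasp point (between the pads) lies 19 mm behind it; z points along the fingers, y is the line along which they close (so a half turn about z gives the same grasp; the last joint's range is limited). The gripper opens to 85 mm and grips with 20 to 120 N. Pads are 22 mm wide; open, the fingers measure 114 mm over their backs; the gripper's body (76 mm by 85 mm) begins 54 mm behind the grasp point. The pads swing forward as they close: fully open they stand 13 mm farther back than shut.
Start: joints at [1.236, 0.308, 1.634, -0, 1.2, -0.07], TCP at [0.164, 0.603, 0.231] pointing down, gripper open.
Joint ranges: [-3.06, 3.06], [-0.79, 1.96], [0.05, 2.63], [-1.19, 4.34], [0.05, 2.64], [-2.94, 2.94]. Speed limits (rad/s): [2.79, 2.79, 3.14, 3.14, 3.14, 3.14].

INTERFACE

Orientations are given as a rotation vector (axis times angle).
In Python, from workcell import env, viewer gives the robot as it stands.
- The arm moves only by the shell command python3 -m jog 'ROWS'. ROWS is a JSON object of lists of equal length, an entry for each row: "turn": the turn, a rotation vector about the tool's x, y, z in rad, a list of three; "dp": the shift along the tool's x, y, z in mm, a list of three; "claw": the opening in per cent of the stroke, from 0 (shut) to 100 (fully open). A call has exactly 10 rows; each row shifts and turns the commanded pose from where the row before left it, along the tool's axes as they then stand; what a row does not reach is not made up. A row lasts 1/12 s, in which the tool goes at most 41.7 mm and 7.16 degrees, less where a joint would pass 70% of its speed; a pose out of reach is approached as far as the arm can. A call with a gripper value outside its range is refused whole. The fingers move at their own pace and stop on an object; the grip force is fixed at half the most. Time passes only in rows, so rows that do not move let the fingers close, or fill a call up. It gives the time, the measured TCP pose, the force, the opening and the grip force at its end, in the units of the state.
- env.state(): the state, without advancing time (a new reading comes with each control period).
- viewer.grab_frame(name): name is "scene" or "side" or "wrist"; returns (picture, depth): 420x560x3 uint8, red, green, blue; 420x560 float32, m along the optical axis (not along the pixel's ray), 0 where there is no reading.
- viewer.camera_info(name): a dict with "K" (3x3 intrinsics, pixels), "extrinsics" (4x4, takes a point from world to camera coordinates); the wrist camera has in their place "tool_from_camera" (4x4, takes a point from camera to tool coordinates, whose origin is the TCP and whose axes are the flange's). Camera axes: x right, y down, z forward; pixel columns grow to the right and rows downward; lengths in m; the calibration is good to about 2 mm. A picture is of the moment at which its call begins: read the wrist's pose just before it. camera_info takes no time and is no camera call.
- env.job_done(): hands the job in; it is judged then, once.
The state is a dict: "time_s": time; "joint_positions": joint angles; "dq": joint speeds; "effort": joint torques, N m; "tcp_pos": TCP position; "tcp_rot": TCP orientation; "wrist_force": force on the tool from outside, world axes, zero at the start; "moment": the same for the moment, N m; "gripper_width": opening from 0.0 (shut) to 1.0 (fully open); "grip_force": force on a finger pad.
Only numpy, scipy, OpenCV 4.12 (cv2) and the standard library are available. Lean on these libraries where they do the work, as an engineer would, in place of code of your own. Each camera call takes 0.05 s, during which the arm holds its last target. There are 200 camera calls.

## Working session

There is one attempt and no reset: what is moved stays moved. The work goes in short steps, Python scripts to look and compute and a shell command to move; the robot and the scene stay as the last step left them, time stands still between calls to the robot, and variables do not carry over. Pictures are saved under pics/ and viewed, at most 10 in all, crops included, and the job is handed in when it is done.

```bash
mkdir -p pics; ls; cat > h.py <<'E'
import numpy as np,cv2
from workcell import env,viewer
from scipy.spatial.transform import Rotation as R
def grab(n):
    s=env.state(); im,d=viewer.grab_frame(n); c=viewer.camera_info(n); K=np.array(c["K"])
    if n=="wrist":
        T=np.eye(4);T[:3,:3]=R.from_rotvec(s["tcp_rot"]).as_matrix();T[:3,3]=s["tcp_pos"]
        W=T@np.array(c["tool_from_camera"])
    else: W=np.linalg.inv(np.array(c["extrinsics"]))
    return im,d,K,W
def cloud(d,K,W):
    v,u=np.mgrid[:d.shape[0],:d.shape[1]]
    p=np.stack([(u-K[0,2])/K[0,0]*d,(v-K[1,2])/K[1,1]*d,d],-1)
    return p@W[:3,:3].T+W[:3,3]
def save(n,im): cv2.imwrite(n,im[:,:,::-1])
E
python3 - <<'E'
from h import *
for n in("scene","side"):
    im,d,K,W=grab(n); save(f"pics/{n}0.png",im); np.savez(f"{n}0.npz",im=im,d=d,K=K,W=W); print(n,W.round(3).tolist(),(d==0).mean())
print(env.state())
E
```

```text
pics
scene [[-0.731, 0.521, -0.441, 0.998], [0.682, 0.559, -0.472, 0.479], [0.001, -0.646, -0.764, 1.048], [0.0, 0.0, 0.0, 1.0]] 0.0040391156462585035
side [[0.981, -0.119, 0.152, 0.376], [-0.193, -0.649, 0.736, -0.773], [0.011, -0.751, -0.66, 0.792], [0.0, 0.0, 0.0, 1.0]] 0.004098639455782313
{'time_s': 0.1, 'joint_positions': array([ 1.23633607e+00,  3.08931354e-01,  1.63506751e+00, -4.26837427e-06,
        1.19970237e+00, -6.96980583e-02]), 'dq': array([-2.37946812e-03, -3.42688393e-03, -1.94916933e-03,  6.59094235e-04,
        1.41096408e-03,  5.63752557e-05]), 'effort': array([-1.04278051e-04, -4.16407335e+01, -2.77644467e+01,  8.92563207e-06,
        3.86076310e-03,  9.18487643e-06]), 'tcp_pos': array([0.16332911, 0.60250338, 0.23014963]), 'tcp_rot': array([-0.41461585, -3.11368803,  0.00324558]), 'wrist_force': array([ 0.39227372, -0.55938095, -0.55772774]), 'moment': array([ 0.05002074, -0.01110875, -0.02456853]), 'grip_force': 0.0, 'gripper_width': 1.0016309721805632}
```

View pics/scene0.png

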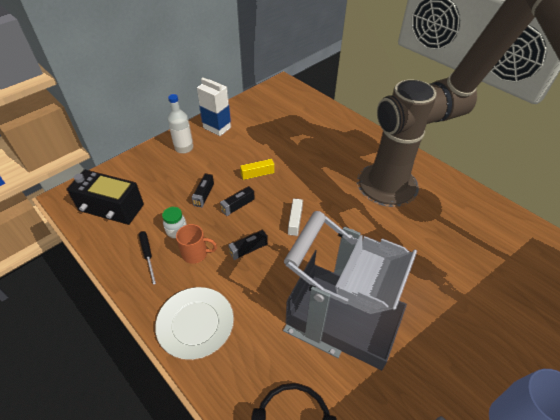

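View pics/side0.png

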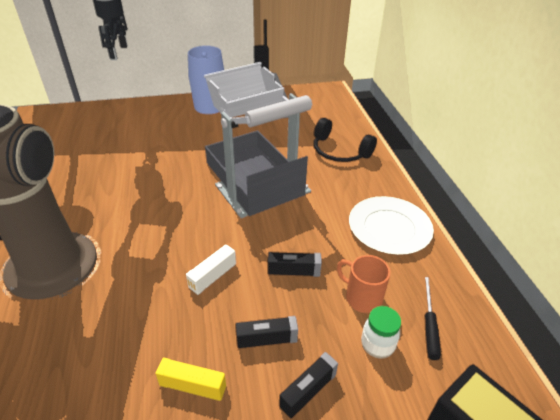

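Both views show three black packs with grey caps: scene (203,189), (238,200), (249,243), matching side (308,385), (266,332), (294,264). The things that could be mistaken for them are the white block at scene (295,217) / side (212,268) and the yellow block at scene (257,169) / side (190,379), and both are excluded. The bucket is upright, with the bar at scene (307,240) / side (280,110).

```bash
cat > m.py <<'E'
from h import *
def rect(P):
    (c,(w,h),a)=cv2.minAreaRect((P[:,:2]*1000).astype(np.float32)); 
    if w<h: w,h,a=h,w,a+90
    return np.round(c,1),round(w),round(h),round((a+90)%180-90,1)
seeds={"scene":[(203,189),(238,200),(249,243)],"side":[(308,385),(266,332),(294,264)]}
for n in seeds:
    z=np.load(n+"0.npz"); P=cloud(z["d"],z["K"],z["W"]); hsv=cv2.cvtColor(z["im"],cv2.COLOR_RGB2HSV)
    for u,v in seeds[n]:
        p0=P[v,u]; near=(np.linalg.norm((P-p0)[...,:2],axis=-1)<.085)&(P[...,2]>.036)&(P[...,2]<.056)&(hsv[...,1]<110)
        k,l=cv2.connectedComponents(near.astype(np.uint8)); m=l==np.bincount(l[near]).argmax()
        Q=P[m]; g=Q[z["im"][m].mean(1)>75]
        print(n,(u,v),p0.round(3),"n",len(Q),"ztop",np.median(Q[:,2]).round(4),rect(Q),"bright",g.mean(0).round(3))
    # stand: bar & things above
    Q=P[(P[...,2]>.2)&(P[...,2]<.33)&(P[...,0]>.2)&(P[...,1]<.2)&(P[...,1]>-.5)]
    print(n,"stand pts",len(Q),Q.min(0).round(3),Q.max(0).round(3)); 
    b=Q[Q[:,2]>.293]; print("bar top",len(b),b[:,2].max().round(3),rect(b))
    lo=P[(P[...,2]>.045)&(P[...,2]<.068)&(P[...,0]>.2)&(P[...,1]<.1)&(P[...,1]>-.4)]
    np.save(n+"_bar.npy",b)
E
python3 m.py; python3 - <<'E'
import cv2,numpy as np
a=cv2.imread('pics/scene0.png')[150:275,170:320]; b=cv2.imread('pics/side0.png')[50:220,190:330]
cv2.imwrite('pics/crop1.png',np.hstack([cv2.resize(a,(480,400)),cv2.resize(b,(320,400))]))
E
```

```text
scene (203, 189) [ 0.522 -0.386  0.05 ] n 260 ztop 0.0479 (array([ 514.4, -401.2]), 119, 32, 31.8) bright [ 0.54  -0.386  0.047]
scene (238, 200) [ 0.464 -0.271  0.043] n 301 ztop 0.0479 (array([ 458.9, -283.5]), 118, 35, -5.1) bright [ 0.489 -0.284  0.048]
scene (249, 243) [ 0.553 -0.111  0.046] n 382 ztop 0.0477 (array([ 550.8, -119.9]), 119, 35, -14.1) bright [ 0.59  -0.128  0.048]
scene stand pts 1588 [0.428 0.072 0.2  ] [0.639 0.2   0.308]
bar top 788 0.308 (array([559.4, 112.2]), 165, 33, 19.2)
side (308, 385) [ 0.507 -0.419  0.047] n 1202 ztop 0.0452 (array([ 512.8, -406.2]), 120, 32, 33.2) bright [ 0.528 -0.395  0.045]
side (266, 332) [ 0.454 -0.3    0.044] n 942 ztop 0.0451 (array([ 457.2, -286.8]), 118, 32, -3.9) bright [ 0.471 -0.286  0.045]
side (294, 264) [ 0.546 -0.139  0.04 ] n 614 ztop 0.0448 (array([ 549.4, -122.9]), 117, 36, -12.8) bright [ 0.575 -0.13   0.045]
side stand pts 1613 [0.427 0.068 0.2  ] [0.638 0.2   0.304]
bar top 544 0.304 (array([555.1, 107.4]), 162, 31, 18.8)
```

View pics/crop1.png

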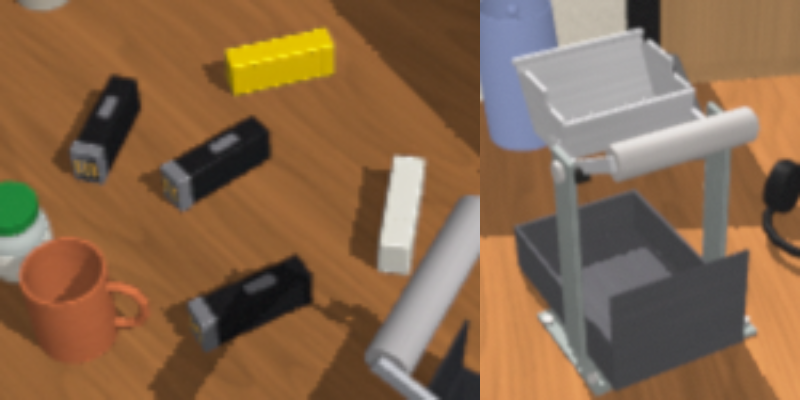

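The crop confirms it: the black packs have grey caps and the white and yellow blocks are clearly different. Two views agree within 4 mm. The packs come out 120 x 33 mm with tops at 46 mm, and the bar top is about 0.305 m (text: 0.3025), at 19° in yaw. From that I get the stand origin at about (0.530, 0.188), +y = (-0.326, 0.946). I'll start with the nearest pack, at (0.550, -0.121).

```bash
cat > go.py <<'E'
import sys
from h import *
def delta(x,y,z,yaw):  # yaw of tool x, deg
    s=env.state(); M=R.from_rotvec(s["tcp_rot"]).as_matrix(); c=np.cos(np.radians(yaw)); n=np.sin(np.radians(yaw))
    G=np.array([[c,n,0],[n,-c,0],[0,0,-1]]).T
    print("t",round(s["time_s"],2),"tcp",s["tcp_pos"].round(4),"yaw",np.degrees(np.arctan2(M[1,0],M[0,0])).round(1),
     "dp mm",(M.T@(np.array([x,y,z])-s["tcp_pos"])*1000).round(1),"turn",R.from_matrix(M.T@G).as_rotvec().round(3),"w",round(s["gripper_width"],3),"gf",round(s["grip_force"],1),"F",s["wrist_force"].round(1))
if __name__=="__main__": delta(*map(float,sys.argv[1:]))
E
python3 - <<'E'
from h import *
for n in("scene","side"):
    z=np.load(n+"0.npz"); P=cloud(z["d"],z["K"],z["W"]).reshape(-1,3)
    o=np.array([.530,.188]);a=np.radians(19);ex=np.array([np.cos(a),np.sin(a)]);ey=np.array([-np.sin(a),np.cos(a)])
    q=np.c_[(P[:,:2]-o)@ex,(P[:,:2]-o)@ey,P[:,2]]
    k=q[(abs(q[:,0])<.12)&(q[:,1]>-.06)&(q[:,1]<.18)&(q[:,2]>.2)&(q[:,2]<.31)]
    up=q[(abs(abs(q[:,0])-.095)<.02)&(abs(q[:,1])<.05)&(q[:,2]>.245)&(q[:,2]<.265)]
    f=q[(abs(q[:,0])<.06)&(abs(q[:,1]-.075)<.03)&(q[:,2]>.215)&(q[:,2]<.25)]
    r=k[k[:,2]>.28]
    print(n,"bucket",np.percentile(k,1,0).round(3),np.percentile(k,99,0).round(3),"floor z",np.median(f[:,2]).round(4),len(f),"rim y",np.percentile(r[:,1],[1,99]).round(3),"x",np.percentile(r[:,0],[1,99]).round(3),"upr",[up[s*up[:,0]>0].mean(0).round(3) for s in(1,-1) if (s*up[:,0]>0).any()])
E
python3 -m jog '{"turn":[[0,0,0],[0,0,0],[0,0,0],[0,0,0],[0,0,0],[0,0,0],[0,0,0],[0,0,0],[0,0,0],[0,0,-0.03]],"dp":[[0,0,-36],[0,0,-36],[0,0,-36],[0,0,-36],[0,0,-36],[-23,-24,0],[-23,-24,0],[-23,-24,0],[-23,-24,0],[-23,-24,0]],"claw":[100,100,100,100,100,100,100,100,100,100]}'
python3 go.py .55 -.121 .25 166.5
```

```text
scene bucket [-0.093 -0.051  0.207] [0.101 0.154 0.297] floor z 0.2322 972 rim y [-0.057  0.155] x [-0.081  0.082] upr [array([0.089, 0.004, 0.254]), array([-0.086, -0.001,  0.255])]
side bucket [-0.103 -0.031  0.205] [0.091 0.152 0.293] floor z 0.2312 1 rim y [0.076 0.155] x [-0.082  0.077] upr [array([0.087, 0.016, 0.252]), array([-0.09 ,  0.   ,  0.253])]
time_s: 0.93
tcp_pos: [0.2434, 0.4557, 0.4107]
tcp_rot: [-0.366, -3.12, 0.001]
wrist_force: [0.5, 0.5, 0.5]
gripper_width: 1.001
grip_force: 0.0
t 0.93 tcp [0.2434 0.4557 0.4107] yaw 166.6 dp mm [-431.8 -489.9  161.1] turn [-0.001 -0.     0.002] w 1.001 gf 0.0 F [0.5 0.5 0.5]
```

```bash
python3 -m jog '{"turn":[[0,0,0],[0,0,0],[0,0,0],[0,0,0],[0,0,0],[0,0,0],[0,0,0],[0,0,0],[0,0,0],[0,0,0]],"dp":[[-21.5,-24.5,0],[-21.5,-24.5,0],[-21.5,-24.5,0],[-21.5,-24.5,0],[-21.5,-24.5,0],[-21.5,-24.5,0],[-21.5,-24.5,0],[-21.5,-24.5,0],[-21.5,-24.5,0],[-21.5,-24.5,0]],"claw":[100,100,100,100,100,100,100,100,100,100]}' >/dev/null
python3 -m jog '{"turn":[[0,0,0],[0,0,0],[0,0,0],[0,0,0],[0,0,0],[0,0,0],[0,0,0],[0,0,0],[0,0,0],[0,0,0]],"dp":[[-21.5,-24.5,0],[-21.5,-24.5,0],[-21.5,-24.5,0],[-21.5,-24.5,16],[-21.5,-24.5,24],[-21.5,-24.5,24],[-21.5,-24.5,24],[-21.5,-24.5,24],[-21.5,-24.5,24],[-21.5,-24.5,24]],"claw":[100,100,100,100,100,100,100,100,100,100]}' >/dev/null
python3 - <<'E'
from h import *
im,d,K,W=grab("wrist"); save("pics/w1.png",im); P=cloud(d,K,W); hsv=cv2.cvtColor(im,cv2.COLOR_RGB2HSV)
m=(np.hypot(P[...,0]-.55,P[...,1]+.121)<.08)&(P[...,2]>.036)&(P[...,2]<.056)&(hsv[...,1]<110)
(c,s,a)=cv2.minAreaRect((P[m][:,:2]*1000).astype(np.float32)); print(c,s,a,np.median(P[m][:,2]))
E
python3 go.py .55 -.121 .02 166.5
```

```text
(549.3136596679688, -122.23785400390625) (31.30047035217285, 116.43132019042969) 77.07501983642578 0.04520156772925776
t 2.65 tcp [ 0.5471 -0.1253  0.2434] yaw 166.4 dp mm [ -3.2   5.7 223.3] turn [-0.004 -0.006 -0.002] w 1.0 gf 0.0 F [ 2.2 -2.9 -2. ]
```

View pics/w1.png

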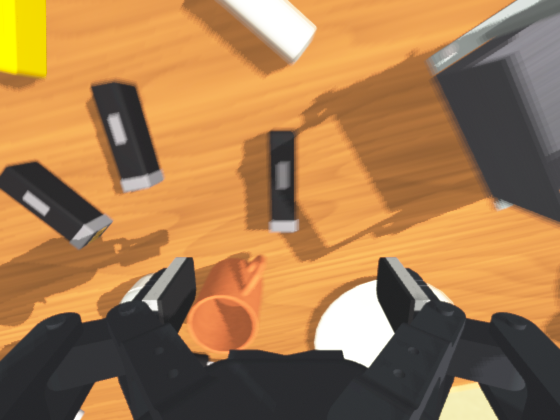

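```bash
python3 - <<'E'
from h import *
z=np.load("scene0.npz");P=cloud(z["d"],z["K"],z["W"])
h=cv2.cvtColor(z["im"],cv2.COLOR_RGB2HSV)
q=P[225:265,172:218].reshape(-1,3); q=q[(q[:,2]>.03)&(q[:,2]<.12)];print("mug",np.percentile(q,[2,98],axis=0).round(3))
E
python3 go.py .5495 -.122 .021 167
python3 -m jog '{"turn":[[0,0,0],[0,0,0],[0,0,0],[0,0,0],[0,0,0],[0,0,0],[0,0,0],[0,0,0],[0,0,0],[0,0,0]],"dp":[[-3,4.5,22],[0,0,25],[0,0,25],[0,0,25],[0,0,25],[0,0,25],[0,0,25],[0,0,25],[0,0,15],[0,0,0]],"claw":[100,100,100,100,100,100,100,100,100,100]}'
python3 go.py .5495 -.122 .021 167
```

```text
mug [[ 0.642 -0.31   0.032]
 [ 0.723 -0.17   0.098]]
t 2.65 tcp [ 0.5471 -0.1253  0.2434] yaw 166.4 dp mm [ -3.    4.6 222.3] turn [-0.004 -0.006 -0.011] w 1.0 gf 0.0 F [ 2.2 -2.9 -2. ]
time_s: 3.48
tcp_pos: [0.5472, -0.1143, 0.035]
tcp_rot: [-0.367, -3.111, -0.002]
wrist_force: [-0.9, -0.2, -0.0]
gripper_width: 1.005
grip_force: 0.0
t 3.48 tcp [ 0.5472 -0.1143  0.035 ] yaw 166.5 dp mm [-4.2 -7.  14. ] turn [ 0.    -0.009 -0.008] w 1.005 gf 0.0 F [-0.9 -0.2 -0. ]
```

```bash
python3 -m jog '{"turn":[[0,0,0],[0,0,0],[0,0,0],[0,0,0],[0,0,0],[0,0,0],[0,0,0],[0,0,0],[0,0,0],[0,0,0]],"dp":[[-2,-3.5,7],[-2,-3.5,7],[0,0,0],[0,0,0],[0,0,0],[0,0,0],[0,0,0],[0,0,0],[0,0,0],[0,0,0]],"claw":[100,100,100,0,0,0,0,0,0,0]}'
python3 go.py .5495 -.122 .021 167
```

```text
time_s: 4.32
tcp_pos: [0.5544, -0.1233, 0.0261]
tcp_rot: [0.368, 3.118, -0.0]
wrist_force: [-0.1, 1.7, 4.8]
gripper_width: 0.365
grip_force: 60.8
t 4.32 tcp [ 0.5544 -0.1233  0.0261] yaw 166.5 dp mm [5.1 0.2 5.1] turn [ 0.     0.002 -0.008] w 0.365 gf 60.8 F [-0.1  1.7  4.8]
```

```bash
python3 -m jog '{"turn":[[0,0,0],[0,0,0],[0,0,0],[0,0,-0.08],[0,0,-0.08],[0,0,-0.08],[0,0,-0.08],[0,0,-0.08],[0,0,-0.08],[0,0,-0.08]],"dp":[[0,0,-20],[0,0,-35],[0,0,-37],[0,0,-38],[0,0,-38],[0,0,-38],[0,0,-38],[0,0,-38],[0,0,-38],[0,0,-38]],"claw":[0,0,0,0,0,0,0,0,0,0]}'
python3 -m jog '{"turn":[[0,0,0],[0,0,0],[0,0,0],[0,0,0],[0,0,0],[0,0,0],[0,0,0],[0,0,0],[0,0,0],[0,0,0]],"dp":[[0,0,-38],[0,0,0],[0,0,0],[0,0,0],[0,0,0],[0,0,0],[0,0,0],[0,0,0],[0,0,0],[0,0,0]],"claw":[0,0,0,0,0,0,0,0,0,0]}' >/dev/null
python3 go.py .506 .259 .42 199
```

```text
time_s: 5.15
tcp_pos: [0.5524, -0.1231, 0.3837]
tcp_rot: [0.514, -3.097, -0.001]
wrist_force: [0.8, 0.4, -3.3]
gripper_width: 0.359
grip_force: 60.2
t 5.98 tcp [ 0.5536 -0.1233  0.4209] yaw -161.4 dp mm [-77.1 377.5   1. ] turn [ 0.    -0.001 -0.006] w 0.362 gf 60.3 F [ 0.6  0.2 -3.2]
```

```bash
python3 -m jog '{"turn":[[0,0,0],[0,0,0],[0,0,0],[0,0,0],[0,0,0],[0,0,0],[0,0,0],[0,0,0],[0,0,0],[0,0,0]],"dp":[[-4,18,0],[-8,39,0],[-8,39,0],[-8,40,0],[-8,40,0],[-8,40,0],[-8,40,0],[-8,40,0],[-8,40,0],[-8,39,0]],"claw":[0,0,0,0,0,0,0,0,0,0]}' >/dev/null
python3 -m jog '{"turn":[[0,0,0],[0,0,0],[0,0,0],[0,0,0],[0,0,0],[0,0,0],[0,0,0],[0,0,0],[0,0,0],[0,0,0]],"dp":[[0,0,15],[0,0,15],[0,0,15],[0,0,15],[0,0,0],[0,0,0],[0,0,0],[0,0,0],[0,0,0],[0,0,0]],"claw":[0,0,0,0,0,0,0,0,0,0]}' >/dev/null
python3 - <<'E'
from h import *
im,d,K,W=grab("scene"); a=im[170:380,230:450]; im2,d2,_,_=grab("side"); b=im2[20:220,150:350]
save("pics/c2.png",np.hstack([cv2.resize(a,(400,400)),cv2.resize(b,(400,400))]))
E
python3 go.py .506 .259 .26 199
```

```text
t 7.75 tcp [0.5061 0.2563 0.362 ] yaw -161.4 dp mm [ -0.7   2.6 102. ] turn [ 0.     0.001 -0.007] w 0.361 gf 60.5 F [ 0.4  1.  -2.2]
```

View pics/c2.png

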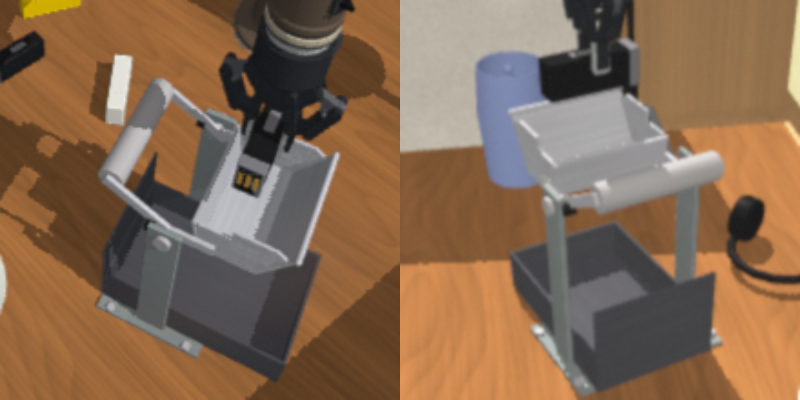

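The pack hangs level over the bucket and lines up with it (left crop, cap at (248,180)). Now lowering it.

```bash
python3 -m jog '{"turn":[[0,0,0],[0,0,0],[0,0,0],[0,0,0],[0,0,0],[0,0,0],[0,0,0],[0,0,0],[0,0,0],[0,0,0]],"dp":[[0,2.5,14],[0,0,18],[0,0,18],[0,0,16],[0,0,12],[0,0,8],[0,0,6],[0,0,4],[0,0,0],[0,0,0]],"claw":[0,0,0,0,0,0,0,0,0,0]}' >/dev/null
python3 go.py .506 .259 .256 199
```

```text
t 8.58 tcp [0.5054 0.2588 0.2659] yaw -161.4 dp mm [-0.6  0.   9.9] turn [ 0.     0.001 -0.006] w 0.364 gf 60.6 F [-0.1  1.  -3.4]
```

```bash
python3 -m jog '{"turn":[[0,0,0],[0,0,0],[0,0,0],[0,0,0],[0,0,0],[0,0,0],[0,0,0],[0,0,0],[0,0,0],[0,0,0]],"dp":[[0,0,2],[0,0,2],[0,0,2],[0,0,2],[0,0,0],[0,0,0],[0,0,0],[0,0,0],[0,0,0],[0,0,0]],"claw":[0,0,0,0,0,0,0,0,0,0]}' >/dev/null
python3 go.py .506 .259 .256 199
```

```text
t 9.42 tcp [0.5051 0.2587 0.2574] yaw -161.4 dp mm [-1.   0.   1.4] turn [ 0.     0.    -0.006] w 0.357 gf 60.6 F [-0.5 -0.7 -2.8]
```

```bash
python3 -m jog '{"turn":[[0,0,0],[0,0,0],[0,0,0],[0,0,0],[0,0,0],[0,0,0],[0,0,0],[0,0,0],[0,0,0],[0,0,0]],"dp":[[0,0,0],[0,0,0],[0,0,0],[0,0,0],[0,0,-6],[0,0,-15],[0,0,-30],[0,0,-38],[0,0,-38],[0,0,-38]],"claw":[50,50,50,50,50,50,50,50,50,50]}'
python3 - <<'E'
from h import *
im,d,K,W=grab("scene"); im2,d2,_,_=grab("side"); im3=grab("wrist")[0]
a=im[170:380,230:450]; b=im2[20:220,150:350]
save("pics/c3.png",np.hstack([cv2.resize(a,(400,400)),cv2.resize(im3,(400,400))]))
E
python3 go.py .506 .259 .42 199
```

```text
time_s: 10.25
tcp_pos: [0.5047, 0.2585, 0.4245]
tcp_rot: [-0.508, 3.1, 0.0]
wrist_force: [0.6, 0.3, 0.3]
gripper_width: 0.5
grip_force: 0.0
t 10.4 tcp [0.5069 0.2595 0.4282] yaw -161.4 dp mm [ 1.1 -0.2  8.2] turn [ 0.001  0.011 -0.006] w 0.497 gf 0.0 F [-0.3  0.3 -0.2]
```

View pics/c3.png

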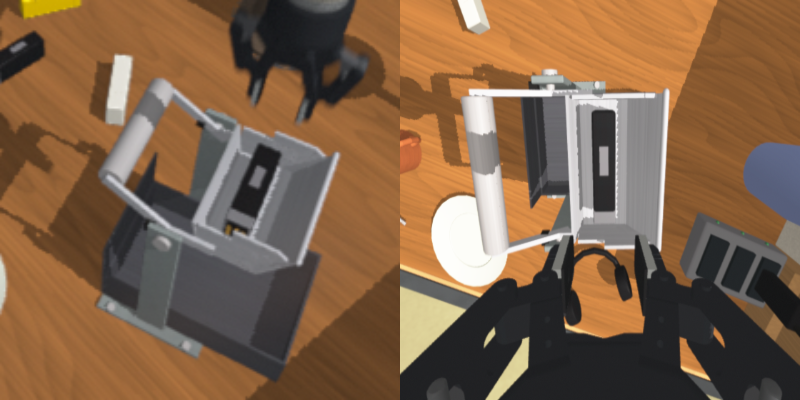

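The first pack lies flat in the upright bucket (crop right, (603,160)). Next is the second pack, at (0.458, -0.285).

```bash
python3 -m jog '{"turn":[[0,0,0],[0,0,0],[0,0,0],[0,0,0],[0,0,0],[0,0,0],[0,0,0],[0,0,0],[0,0,0],[0,0,0]],"dp":[[7,-17,0],[14,-32,0],[15,-34,0],[15,-34,0],[15,-34,0],[15,-34,0],[15,-34,0],[15,-34,0],[15,-34,0],[15,-34,0]],"claw":[50,50,50,50,100,100,100,100,100,100]}' >/dev/null
python3 -m jog '{"turn":[[0,0,0],[0,0,0],[0,0,0],[0,0,0],[0,0,0],[0,0,0.08],[0,0,0.08],[0,0,0.08],[0,0,0.08],[0,0,0.08]],"dp":[[15,-34,0],[15,-34,0],[15,-34,0],[15,-34,0],[15,-34,0],[0,0,35],[0,0,35],[0,0,35],[0,0,35],[0,0,35]],"claw":[100,100,100,100,100,100,100,100,100,100]}' >/dev/null
python3 -m jog '{"turn":[[0,0,0],[0,0,0],[0,0,0],[0,0,0],[0,0,0],[0,0,0],[0,0,0],[0,0,0],[0,0,0],[0,0,0]],"dp":[[0,0,0],[0,0,0],[0,0,0],[0,0,0],[0,0,0],[0,0,0],[0,0,0],[0,0,0],[0,0,0],[0,0,0]],"claw":[100,100,100,100,100,100,100,100,100,100]}' >/dev/null
python3 - <<'E'
from h import *
im,d,K,W=grab("wrist"); P=cloud(d,K,W); hsv=cv2.cvtColor(im,cv2.COLOR_RGB2HSV)
m=(np.hypot(P[...,0]-.458,P[...,1]+.285)<.075)&(P[...,2]>.036)&(P[...,2]<.056)&(hsv[...,1]<110)
(c,s,a)=cv2.minAreaRect((P[m][:,:2]*1000).astype(np.float32)); print(c,s,a,np.median(P[m][:,2]),m.sum())
E
python3 go.py .458 -.285 .021 175.5
```

```text
(455.74139404296875, -284.86474609375) (31.13239860534668, 118.5227279663086) 86.33447265625 0.045233035965347196 2766
t 12.95 tcp [ 0.4572 -0.2756  0.2473] yaw 175.7 dp mm [ -1.5  -9.3 226.3] turn [-0.     0.     0.004] w 1.002 gf 0.0 F [ 0.6 -0.1  0.5]
```

```bash
python3 -m jog '{"turn":[[0,0,0],[0,0,0],[0,0,0],[0,0,0],[0,0,0],[0,0,0],[0,0,0],[0,0,0],[0,0,0],[0,0,0]],"dp":[[0,-4.5,15],[0,-4.5,30],[0,0,34],[0,0,34],[0,0,34],[0,0,32],[0,0,24],[0,0,14],[0,0,5],[0,0,0]],"claw":[100,100,100,100,100,100,100,100,100,100]}' >/dev/null; python3 go.py .457 -.285 .022 176
python3 -m jog '{"turn":[[0,0,0],[0,0,0],[0,0,0],[0,0,0],[0,0,0],[0,0,0],[0,0,0],[0,0,0],[0,0,0],[0,0,0]],"dp":[[0,0,0],[0,0,0],[0,0,0],[0,0,0],[0,0,0],[0,0,0],[0,0,0],[0,0,0],[0,0,0],[0,0,0]],"claw":[100,100,0,0,0,0,0,0,0,0]}' >/dev/null; python3 go.py .457 -.285 .022 176
```

```text
t 13.78 tcp [ 0.4554 -0.2838  0.0237] yaw 175.7 dp mm [-1.7 -1.1  1.7] turn [ 0.002 -0.003 -0.005] w 1.004 gf 0.0 F [-0.7 -0.5 -0.1]
t 14.62 tcp [ 0.457  -0.2851  0.0261] yaw 175.7 dp mm [-0.   0.1  4.1] turn [-0.001  0.001 -0.005] w 0.362 gf 60.4 F [-2.  -0.7  6.4]
```

```bash
python3 -m jog '{"turn":[[0,0,0],[0,0,0],[0,0,0],[0,0,-0.058],[0,0,-0.058],[0,0,-0.058],[0,0,-0.058],[0,0,-0.058],[0,0,-0.058],[0,0,-0.058]],"dp":[[0,0,-20],[0,0,-35],[0,0,-37],[0,0,-38],[0,0,-38],[0,0,-38],[0,0,-38],[0,0,-38],[0,0,-38],[0,0,-38]],"claw":[0,0,0,0,0,0,0,0,0,0]}' > /dev/null
python3 -m jog '{"turn":[[0,0,0],[0,0,0],[0,0,0],[0,0,0],[0,0,0],[0,0,0],[0,0,0],[0,0,0],[0,0,0],[0,0,0]],"dp":[[0,0,-38],[0,0,-28],[0,0,-8],[0,0,0],[0,0,0],[0,0,0],[0,0,0],[0,0,0],[0,0,0],[0,0,0]],"claw":[0,0,0,0,0,0,0,0,0,0]}' >/dev/null
python3 go.py .5035 .2665 .45 199
```

```text
t 16.28 tcp [ 0.4564 -0.2845  0.4563] yaw -161.0 dp mm [-223.7  505.7    6.8] turn [ 0.001 -0.001 -0.   ] w 0.361 gf 60.5 F [-0.1 -0.3 -2. ]
```

15 full-speed rows plus short ones to start and stop.

```bash
python3 -m jog '{"turn":[[0,0,0],[0,0,0],[0,0,0],[0,0,0],[0,0,0],[0,0,0],[0,0,0],[0,0,0],[0,0,0],[0,0,0]],"dp":[[-7,16,0],[-14,31,0],[-15,34,0],[-15,34,0],[-15,34,0],[-15,34,0],[-15,34,0],[-15,34,0],[-15,34,0],[-15,34,0]],"claw":[0,0,0,0,0,0,0,0,0,0]}' > /dev/null
python3 -m jog '{"turn":[[0,0,0],[0,0,0],[0,0,0],[0,0,0],[0,0,0],[0,0,0],[0,0,0],[0,0,0],[0,0,0],[0,0,0]],"dp":[[-15,34,0],[-15,34,0],[-15,34,0],[-15,34,0],[-15,34,0],[-8,17,0],[0,0,15],[0,0,20],[0,0,15],[0,0,0]],"claw":[0,0,0,0,0,0,0,0,0,0]}' >/dev/null
python3 -m jog '{"turn":[[0,0,0],[0,0,0],[0,0,0],[0,0,0],[0,0,0],[0,0,0],[0,0,0],[0,0,0],[0,0,0],[0,0,0]],"dp":[[0,0,0],[0,0,0],[0,0,0],[0,0,0],[0,0,0],[0,0,0],[0,0,0],[0,0,0],[0,0,0],[0,0,0]],"claw":[0,0,0,0,0,0,0,0,0,0]}' >/dev/null
python3 go.py .5035 .2665 .306 199
```

```text
t 18.78 tcp [0.5038 0.2667 0.4072] yaw -161.0 dp mm [ 4.000e-01 -1.000e-01  1.012e+02] turn [-0. -0. -0.] w 0.357 gf 60.4 F [ 0.7 -0.3 -2.7]
```

```bash
python3 -m jog '{"turn":[[0,0,0],[0,0,0],[0,0,0],[0,0,0],[0,0,0],[0,0,0],[0,0,0],[0,0,0],[0,0,0],[0,0,0]],"dp":[[0,0,10],[0,0,16],[0,0,18],[0,0,18],[0,0,14],[0,0,10],[0,0,6],[0,0,4],[0,0,2],[0,0,0]],"claw":[0,0,0,0,0,0,0,0,0,0]}' > /dev/null
python3 go.py .5035 .2665 .303 199
python3 -m jog '{"turn":[[0,0,0],[0,0,0],[0,0,0],[0,0,0],[0,0,0],[0,0,0],[0,0,0],[0,0,0],[0,0,0],[0,0,0]],"dp":[[0,0,2],[0,0,0],[0,0,0],[0,0,-8],[0,0,-25],[0,0,-36],[0,0,-38],[0,0,-38],[0,0,-38],[0,0,-38]],"claw":[0,60,60,60,60,60,60,60,60,60]}'
python3 -m jog '{"turn":[[0,0,0],[0,0,0],[0,0,0],[0,0,0],[0,0,0],[0,0,0],[0,0,0],[0,0,0],[0,0,0],[0,0,0]],"dp":[[0,0,0],[0,0,0],[0,0,0],[0,0,0],[0,0,0],[0,0,0],[0,0,0],[0,0,0],[0,0,0],[0,0,0]],"claw":[60,60,60,60,60,0,0,0,0,0]}' >/dev/null
python3 -m jog '{"turn":[[0,0,0],[0,0,0],[0,0,0],[0,0,0],[0,0,0],[0,0,0],[0,0,0],[0,0,0],[0,0,0],[0,0,0]],"dp":[[0,0,0],[0,0,0],[0,0,0],[0,0,0],[0,0,0],[0,0,0],[0,0,0],[0,0,0],[0,0,0],[0,0,0]],"claw":[0,0,0,0,0,0,0,0,0,0]}' >/dev/null
python3 - <<'E'
from h import *
im,d,K,W=grab("scene"); im2,d2,_,_=grab("side")
a=im[150:400,230:450]; b=im2[20:220,150:350]
save("pics/c4.png",np.hstack([cv2.resize(a,(400,400)),cv2.resize(b,(400,400))]))
E
```

```text
t 19.62 tcp [0.504  0.2668 0.3095] yaw -161.0 dp mm [ 0.6 -0.1  6.5] turn [ 0.  0. -0.] w 0.36 gf 60.4 F [ 0.2  0.3 -2.7]
time_s: 20.45
tcp_pos: [0.5035, 0.2666, 0.5321]
tcp_rot: [-0.517, 3.096, 0.001]
wrist_force: [1.0, -0.3, -0.2]
gripper_width: 0.602
grip_force: 0.0
```

View pics/c4.png

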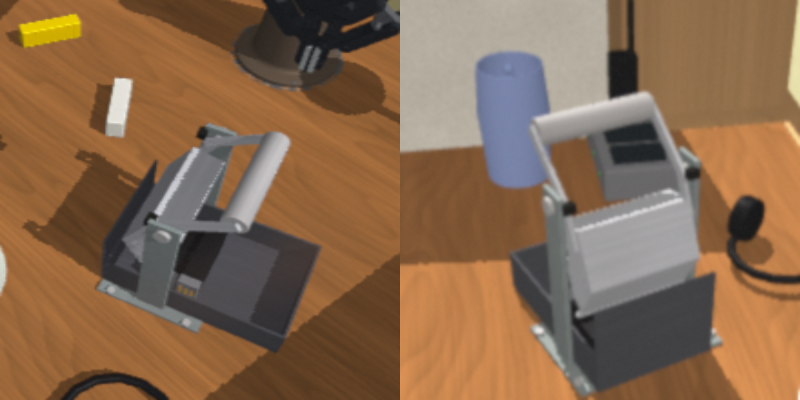

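The bucket has tripped: the bar is over on the dump side and one cap shows in the tray at (185,290). I'll move to the dump side of the bar at height and check the packs and the bar from the wrist camera.

```bash
python3 go.py .489 .308 .50 199
python3 -m jog '{"turn":[[0,0,0],[0,0,0],[0,0,0],[0,0,0],[0,0,0],[0,0,0],[0,0,0],[0,0,0],[0,0,0],[0,0,0]],"dp":[[0,11,0],[0,11,0],[0,11,0],[0,11,0],[0,0,0],[0,0,0],[0,0,0],[0,0,0],[0,0,0],[0,0,0]],"claw":[0,0,0,0,0,0,0,0,0,0]}' >/dev/null
python3 go.py .489 .308 .271 199
python3 - <<'E'
from h import *
o=np.array([.530,.188]);a=np.radians(19);ex=np.array([np.cos(a),np.sin(a)]);ey=np.array([-np.sin(a),np.cos(a)])
for n in("scene","side","wrist"):
    im,d,K,W=grab(n); P=cloud(d,K,W).reshape(-1,3); q=np.c_[(P[:,:2]-o)@ex,(P[:,:2]-o)@ey,P[:,2]]
    if n=="wrist": save("pics/w5.png",im)
    b=q[(abs(q[:,0])<.06)&(abs(q[:,1]-.075)<.04)&(q[:,2]>.27)&(q[:,2]<.33)]
    if len(b): print(n,"bar zmax",np.percentile(b[:,2],99).round(3),"y",np.percentile(b[:,1],[2,98]).round(3),len(b))
E
```

```text
t 22.22 tcp [0.5038 0.2667 0.5283] yaw -161.0 dp mm [ 0.6 43.9 28.3] turn [-0.  0. -0.] w 0.001 gf 0.0 F [-0.9  1.4 -0.4]
t 23.05 tcp [0.4897 0.3079 0.5283] yaw -161.1 dp mm [  0.7   0.3 257.3] turn [-0.     0.    -0.001] w -0.003 gf 0.0 F [-0.4 -0.2 -0.2]
scene bar zmax 0.317 y [0.058 0.091] 730
side bar zmax 0.313 y [0.056 0.08 ] 642
wrist bar zmax 0.314 y [0.06  0.092] 2797
```

View pics/w5.png

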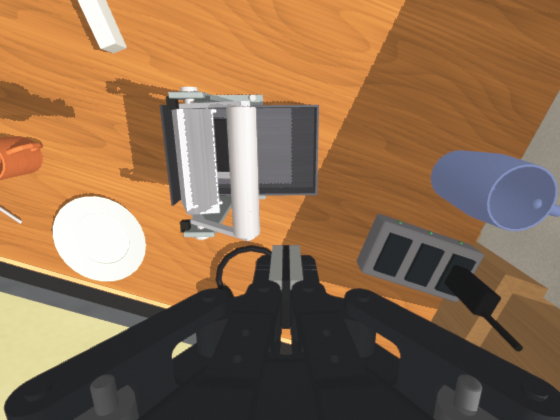

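```bash
python3 - <<'E'
from h import *
o=np.array([.530,.188]);a=np.radians(19);ex=np.array([np.cos(a),np.sin(a)]);ey=np.array([-np.sin(a),np.cos(a)])
for n in("scene","side","wrist"):
    im,d,K,W=grab(n); P=cloud(d,K,W).reshape(-1,3); q=np.c_[(P[:,:2]-o)@ex,(P[:,:2]-o)@ey,P[:,2]]; c=im.reshape(-1,3).max(1)
    m=(abs(q[:,0])<.08)&(q[:,1]>-.07)&(q[:,1]<.18)&(q[:,2]>.012)&(q[:,2]<.2)&(c<45)
    H,xe,ye=np.histogram2d(q[m,1],q[m,2],bins=[np.arange(-.08,.2,.02),np.arange(0,.2,.02)]); print(n,m.sum());print(H.astype(int))
E
```

```text
scene 526
[[  0   0   0   0   0   0   0   0   0]
 [  0   0   0   0   0   0   0   0   0]
 [  0   0   0   0   0   0   0   0   0]
 [  0   0   0   0   0   0   0   0   0]
 [  0 119  17   0   0   0   0   0   0]
 [  4  25 170   0   0   0   0   0   0]
 [  0   6 185   0   0   0   0   0   0]
 [  0   0   0   0   0   0   0   0   0]
 [  0   0   0   0   0   0   0   0   0]
 [  0   0   0   0   0   0   0   0   0]
 [  0   0   0   0   0   0   0   0   0]
 [  0   0   0   0   0   0   0   0   0]
 [  0   0   0   0   0   0   0   0   0]
 [  0   0   0   0   0   0   0   0   0]]
side 65
[[ 0  0  0  0  0  0  0  0  0]
 [ 0  0  0  0  0  0  0  0  0]
 [ 0  6  0  0  0  0  0  0  0]
 [ 0 13  0  0  0  0  0  0  0]
 [ 0 26  0  0  0  0  0  0  0]
 [ 1  8  3  0  0  0  0  0  0]
 [ 2  5  1  0  0  0  0  0  0]
 [ 0  0  0  0  0  0  0  0  0]
 [ 0  0  0  0  0  0  0  0  0]
 [ 0  0  0  0  0  0  0  0  0]
 [ 0  0  0  0  0  0  0  0  0]
 [ 0  0  0  0  0  0  0  0  0]
 [ 0  0  0  0  0  0  0  0  0]
 [ 0  0  0  0  0  0  0  0  0]]
wrist 0
[[0 0 0 0 0 0 0 0 0]
 [0 0 0 0 0 0 0 0 0]
 [0 0 0 0 0 0 0 0 0]
 [0 0 0 0 0 0 0 0 0]
 [0 0 0 0 0 0 0 0 0]
 [0 0 0 0 0 0 0 0 0]
 [0 0 0 0 0 0 0 0 0]
 [0 0 0 0 0 0 0 0 0]
 [0 0 0 0 0 0 0 0 0]
 [0 0 0 0 0 0 0 0 0]
 [0 0 0 0 0 0 0 0 0]
 [0 0 0 0 0 0 0 0 0]
 [0 0 0 0 0 0 0 0 0]
 [0 0 0 0 0 0 0 0 0]]
```

All dark pack points in the tray are below 60 mm and span y from -0.04 to 0.06, which fits two packs. Now lowering the shut finger on the dump side of the bar.

```bash
python3 -m jog '{"turn":[[0,0,0],[0,0,0],[0,0,0],[0,0,0],[0,0,0],[0,0,0],[0,0,0],[0,0,0],[0,0,0],[0,0,0]],"dp":[[0,0,20],[0,0,35],[0,0,36],[0,0,36],[0,0,36],[0,0,36],[0,0,28],[0,0,18],[0,0,8],[0,0,4]],"claw":[0,0,0,0,0,0,0,0,0,0]}' >/dev/null
python3 -m jog '{"turn":[[0,0,0],[0,0,0],[0,0,0],[0,0,0],[0,0,0],[0,0,0],[0,0,0],[0,0,0],[0,0,0],[0,0,0]],"dp":[[0,0,0],[0,-4,0],[0,-5,0],[0,-5,0],[0,-4,0],[0,-4,-4],[0,-5,-5],[0,-5,-5],[0,-5,-4],[0,-5,-3]],"claw":[0,0,0,0,0,0,0,0,0,0]}'
python3 go.py .530 .188 .309 199
```

```text
time_s: 25.02
tcp_pos: [0.5015, 0.2738, 0.2944]
tcp_rot: [0.517, -3.098, -0.02]
wrist_force: [-6.8, 14.3, 6.1]
gripper_width: -0.002
grip_force: 8.2
t 25.02 tcp [0.5015 0.2738 0.2944] yaw -161.1 dp mm [  0.9 -90.2 -15.8] turn [ 0.013  0.001 -0.001] w -0.002 gf 8.2 F [-6.8 14.3  6.1]
```

```bash
python3 -m jog '{"turn":[[0,0,0],[0,0,0],[0,0,0],[0,0,0],[0,0,0],[0,0,0],[0,0,0],[0,0,0],[0,0,0],[0,0,0]],"dp":[[0,-6,-3],[0,-6,-3],[0,-6,-2],[0,-6,-2],[0,-6,-2],[0,-6,-1],[0,-6,-1],[0,-6,0],[0,-6,0],[0,-6,0]],"claw":[0,0,0,0,0,0,0,0,0,0]}'
python3 go.py .530 .188 .309 199
```

```text
time_s: 25.85
tcp_pos: [0.5237, 0.2144, 0.3097]
tcp_rot: [-0.518, 3.093, 0.009]
wrist_force: [-1.3, 5.5, 4.6]
gripper_width: 0.002
grip_force: 2.8
t 25.85 tcp [0.5237 0.2144 0.3097] yaw -161.0 dp mm [  2.6 -27.    0.5] turn [0.005 0.006 0.   ] w 0.002 gf 2.8 F [-1.3  5.5  4.6]
```

```bash
python3 -m jog '{"turn":[[0,0,0],[0,0,0],[0,0,0],[0,0,0],[0,0,0],[0,0,0],[0,0,0],[0,0,0],[0,0,0],[0,0,0]],"dp":[[0,-6,0],[0,-6,0],[0,-6,0],[0,-6,0],[0,-6,0],[0,-6,0],[0,-6,0],[0,-6,0],[0,-6,0],[0,0,0]],"claw":[0,0,0,0,0,0,0,0,0,0]}'
python3 -m jog '{"turn":[[0,0,0],[0,0,0],[0,0,0],[0,0,0],[0,0,0],[0,0,0],[0,0,0],[0,0,0],[0,0,0],[0,0,0]],"dp":[[0,0,0],[0,0,0],[0,0,-15],[0,0,-30],[0,0,-36],[0,0,-36],[0,0,-36],[0,0,0],[0,0,0],[0,0,0]],"claw":[0,0,0,0,0,0,0,0,0,0]}'
python3 - <<'E'
from h import *
im,d,K,W=grab("scene"); im2,d2,_,_=grab("side")
save("pics/c6.png",np.hstack([cv2.resize(im[150:400,150:450],(400,333)),cv2.resize(im2[20:270,150:450],(400,333))]))
E
```

```text
time_s: 26.68
tcp_pos: [0.5406, 0.1586, 0.3059]
tcp_rot: [0.516, -3.098, 0.005]
wrist_force: [0.6, -0.2, 0.4]
gripper_width: 0.001
grip_force: 0.0
time_s: 27.52
tcp_pos: [0.5401, 0.1608, 0.4591]
tcp_rot: [-0.518, 3.099, -0.001]
wrist_force: [-0.7, 0.2, -0.7]
gripper_width: 0.001
grip_force: 0.0
```

View pics/c6.png

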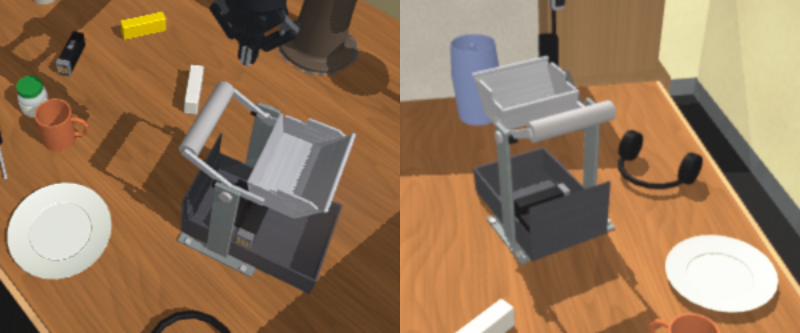

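The bucket is upright and empty, with packs in the tray at left (243,235) and right (540,200). The third pack, mug and jar are undisturbed. One more call to let things settle, a check of the bar's stillness, then I hand in.

```bash
python3 -m jog '{"turn":[[0,0,0],[0,0,0],[0,0,0],[0,0,0],[0,0,0],[0,0,0],[0,0,0],[0,0,0],[0,0,0],[0,0,0]],"dp":[[0,0,0],[0,0,0],[0,0,0],[0,0,0],[0,0,0],[0,0,0],[0,0,0],[0,0,0],[0,0,0],[0,0,0]],"claw":[0,0,0,0,0,0,0,0,0,0]}' >/dev/null
python3 - <<'E'
from h import *
o=np.array([.530,.188]);a=np.radians(19);ex=np.array([np.cos(a),np.sin(a)]);ey=np.array([-np.sin(a),np.cos(a)])
for n in("scene","side"):
    im,d,K,W=grab(n); P=cloud(d,K,W).reshape(-1,3); q=np.c_[(P[:,:2]-o)@ex,(P[:,:2]-o)@ey,P[:,2]]; c=im.reshape(-1,3).max(1)
    b=q[(abs(q[:,0])<.06)&(abs(q[:,1]+.082)<.04)&(q[:,2]>.27)&(q[:,2]<.33)]; print(n,"bar",b.mean(0).round(3),b[:,2].max().round(3))
    m=(abs(q[:,0])<.085)&(q[:,1]>-.075)&(q[:,1]<.18)&(q[:,2]>.02)&(q[:,2]<.15)&(c<45); t=q[m]; print("pack pts",m.sum(),np.percentile(t,[2,98],axis=0).round(3))
print(env.job_done())
E
```

```text
scene bar [ 0.002 -0.079  0.3  ] 0.308
pack pts 362 [[-0.058 -0.017  0.032]
 [ 0.041  0.055  0.056]]
side bar [-0.002 -0.093  0.292] 0.304
pack pts 168 [[-0.065 -0.021  0.022]
 [ 0.04   0.046  0.049]]
the job is handed in; nothing more can be done
None
```

I handed the job in at about 28 s (no verdict was returned): two packs tripped the bucket by their weight and appear to lie in the tray, and the empty bucket is back upright on its stop, with the third pack, mug and jar untouched.

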